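Put the honing steel back in its bench holder

TASK

Take the honing steel out of the drying rack and put it, rod down, into its holder on the prep table: push it down past the side spring plunger until its guard sits on the holder's rim, and let go. Leave the palette knife in the rack where it is.

Things in the scene. Friction and masses are not known exactly. Their poses are not given: they have to be found in the camera images.
- steel: Honing steel upright in a rack hole. Rod 12 mm thick, 108 long, last 11 tapered to 5; flat round guard 44 wide, 5 thick, on the rack plate (125 mm above table); round black handle 28 wide, 17 to 107 above the guard's underside. Origin: axis at guard's underside; z up. x lies along the row of holes (26 mm wide, 75 apart); neighbours stand only along x: grip across y. 0.2 kg.
- holder: Metal block 60 x 60 mm on a base plate, fixed. Origin: on the table under the bore's centre; z up. Rim 120 mm high; upright bore 18 mm square, floor at 8 mm, dark funnel mouth 30 mm square narrowing to the bore 20 mm down. Spring plunger with black knob on the -x face, 75 mm high, out to x = -71; nothing above the rim. Home: guard on rim, rod pressed about 3 mm off centre towards +x.
- plunger (a joint): Holder's spring plunger, nose travel in m: 0 free (nose 9 mm into the bore), up to 0.0095 pushed out; 0.002 to 0.003 with the rod home. Side force 3 N at 0 plus 0.5 N per mm. The rod's tip meets it 36 to 50 mm below the rim. Pushing the rod past it and on down takes about 5 to 10 N: it does not drop home by its own weight.
- palette_knife: Palette knife in another hole of the same rack: flat-sided dark wooden handle 14 x 28 mm, 75 tall, on a 34 mm square steel collar 6 thick that lies on the rack plate; blade 20 mm wide hangs through the hole. Origin: centre of the collar's underside, z up, top at 81 mm (the muddler's at 71). To be left alone.
Not all that is in view belongs to the job. Leave any red look-alike of the holder alone.

How it is judged:
By the outcome, as a careful person would: the job done as asked, in the order asked, and still so for the second after the job is handed in, with the robot touching nothing.
It also fails if it takes over 48 s, if anything falls off the work surface, if the arm or the gripper's body presses on something with over 40 N, if the wrist force passes 120 N, or if a joint passes its speed limit or range.

ROBOT

A 6-joint arm with a two-finger parallel gripper is mounted at the origin on the work surface. World frame = base frame: x ahead of the robot, y to its left, z up, the work surface at z = 0. Lengths are in m, angles in rad, forces in N, time in s.
With the tool pointing down it reaches from about 0.4 to 0.925 m from the base axis. Payload 12.5 kg.
Tool frame: the origin (TCP) lies midway between the tips of the shut fingers; the grasp point (between the pads) lies 19 mm behind it; x points along the fingers, z is the direction in which the jaws open and shut, and the axes are right-handed (so a half turn about x gives the same grasp; the last joint's range is limited). The gripper opens to 95 mm and grips with 3 to 60 N. Pads are 20 mm wide; open, the fingers measure 119 mm over their backs; the gripper's body (75 mm by 180 mm) begins 59 mm behind the grasp point.
Start: joints at [-1.22, 0.491, 1.559, -0, 1.092, -0.106], TCP at [0.276, -0.561, 0.215] pointing down, gripper open.
Joint ranges: [-3.1, 3.1], [-0.84, 2.19], [0.05, 2.79], [-1.13, 4.28], [0.06, 2.93], [-2.69, 2.69]. Speed limits (rad/s): [2.22, 2.22, 2.79, 3.14, 3.14, 3.14].

INTERFACE

Orientations are given as a unit quaternion [w, x, y, z].
In Python, from plant import arm gives the robot as it stands.
- The arm moves only by the tool apply_moves, never from a script. Its argument "series" is one flat list of numbers, 6 for each row, row after row: the shift along the tool's x, y, z in m, then the turn, a rotation vector about the tool's x, y, z in degrees. A call has 1 to 20 rows; each row shifts and turns the pose as measured when the row begins, along the tool's axes as they then stand; what a row does not reach is not made up. A row lasts 1/8 s, in which the tool goes at most 62.5 mm and 10.7 degrees, less where a joint would pass 70% of its speed; a pose out of reach is approached as far as the arm can. A call is refused whole if a number of a shift passes 0.0625 or a number of a turn 10.7, either way. A call with a gripper value outside its range is refused whole. "jaw" is the opening, from -1 (shut) to 1 (fully open), so that 0 is half open, set as the call begins (left out, the last holds). The fingers move at their own pace and stop on an object; "newtons" is the grip in N (left out, the last holds). Time passes only in rows, so rows that do not move let the fingers close. It gives the time, the measured TCP pose, the force and the opening at its end, in the units of the state.
- arm.get_state(): the state, without advancing time (a new reading comes with each control period).
- arm.capture(name): name is "scene" or "side" or "wrist"; returns the picture (480x640x3 uint8, red, green, blue); there is no depth.
- arm.camera_info(name): a dict with "K" (3x3 intrinsics, pixels), "dist" ([k1, k2, p1, p2, k3] as OpenCV has them; the pictures are not rectified), "xyz" and "orientation" of the camera in the world. Camera axes: x right, y down, z forward; pixel columns grow to the right and rows downward; lengths in m; the calibration is good to about 2 mm. A picture is of the moment at which its call begins: read the wrist's pose just before it. camera_info takes no time and is no camera call; for the wrist camera it gives the pose at the moment of the call.
- arm.hand_in(): hands the job in, once; it reports no verdict.
The state is a dict: "time_s": time; "q": joint angles; "joint_velocities": joint speeds; "effort": joint torques, N m; "ee_pos": TCP position; "tcp_rot": TCP orientation; "ft_force": force on the tool from outside, world axes, zero at the start; "ft_torque": the same for the moment, N m; "width": finger opening in m.
Only numpy, scipy, OpenCV 4.12 (cv2) and the standard library are available. Lean on these libraries where they do the work, as an engineer would, in place of code of your own. Each camera call takes 0.05 s, during which the arm holds its last target.

## Working session

There is one attempt and no reset: what is moved stays moved. The work goes in short steps, Python scripts to look and compute and a tool call to move; the robot and the scene stay as the last step left them, time stands still between calls to the robot, and variables do not carry over. Pictures are saved under pics/ and viewed, and the job is handed in when it is done.

Besides the shell and the picture viewer there is one more tool, called after "Emit:" as name(argument=value, ...) on one line, values as JSON. apply_moves: Moves the arm, as the interface text tells. Its arguments: {"type":"object","properties":{"series":{"type":"array"},"jaw":{"type":"number"},"newtons":{"type":"number"}},"required":["series"]}

```bash
mkdir -p pics; ls
cat > h.py <<'E'
import numpy as np, cv2
from scipy.spatial.transform import Rotation as R
from plant import arm
def Rq(q): return R.from_quat([q[1],q[2],q[3],q[0]]).as_matrix()
def snap(name,fn):
    ci=arm.camera_info(name); im=np.asarray(arm.capture(name))
    cv2.imwrite('pics/'+fn,im[:,:,::-1]); np.savez('pics/'+fn[:-4]+'.npz',im=im,K=ci['K'],d=ci['dist'],p=ci['xyz'],o=ci['orientation'])
    return im,ci
def load(fn):
    z=np.load('pics/'+fn+'.npz'); return z['im'],dict(K=z['K'],dist=z['d'],xyz=z['p'],orientation=z['o'])
def ray(ci,uv):
    p=cv2.undistortPoints(np.array([[uv]],float),np.array(ci['K'],float),np.array(ci['dist'],float))[0,0]
    v=Rq(ci['orientation'])@np.array([p[0],p[1],1.]); return np.array(ci['xyz'],float),v/np.linalg.norm(v)
def plane(ci,uv,z):
    o,v=ray(ci,uv); return o+v*(z-o[2])/v[2]
def tri(l):
    A=0;b=0
    for ci,uv in l:
        o,v=ray(ci,uv);P=np.eye(3)-np.outer(v,v);A=A+P;b=b+P@o
    x=np.linalg.solve(A,b); return x,[np.linalg.norm(np.cross(ray(c,u)[1],x-ray(c,u)[0])) for c,u in l]
def proj(ci,X):
    M=Rq(ci['orientation']).T; t=-M@np.array(ci['xyz'])
    return cv2.projectPoints(np.array([X],float),cv2.Rodrigues(M)[0],t,np.array(ci['K'],float),np.array(ci['dist'],float))[0][0,0]
E
python3 - <<'E'
from h import *
print(arm.get_state())
for n in ['scene','side','wrist']:
    im,ci=snap(n,n+'0.png'); print(n,ci)
E
```

```text
pics
{'time_s': 0.0, 'q': array([-1.21959941e+00,  4.91545577e-01,  1.55944581e+00,  2.76670421e-05,
        1.09168487e+00, -1.05604441e-01]), 'joint_velocities': array([ 5.27644696e-04, -4.57528504e-04,  1.11254192e-03, -1.03009611e-03,
        2.51642900e-04,  1.89210526e-06]), 'effort': array([-2.37888584e-03, -6.12646222e+01, -2.58187634e+01,  6.91224751e-02,
        4.82069829e-02, -1.82849512e-04]), 'ee_pos': array([ 0.2756165 , -0.56068128,  0.21407168]), 'tcp_rot': array([ 0.59992571,  0.37405116,  0.60051912, -0.37356612]), 'ft_force': array([0.82804792, 0.22588568, 0.75275832]), 'ft_torque': array([ 0.0229352 , -0.04986676, -0.00592043]), 'width': 0.09511024840931415}
scene {'K': array([[558.10247159,   0.        , 315.71486176],
       [  0.        , 558.10247159, 232.11093869],
       [  0.        ,   0.        ,   1.        ]]), 'dist': array([-0.09115656,  0.        ,  0.        ,  0.        ,  0.        ]), 'xyz': array([ 1.05599258, -0.54819793,  0.83436937]), 'orientation': array([-0.35465284,  0.86470953,  0.32902794, -0.13505336])}
side {'K': array([[472.38792601,   0.        , 320.00679014],
       [  0.        , 472.38792601, 240.02446579],
       [  0.        ,   0.        ,   1.        ]]), 'dist': array([0.01700817, 0.        , 0.        , 0.        , 0.        ]), 'xyz': array([ 0.42657738, -0.62139757,  0.4562352 ]), 'orientation': array([-0.49895165,  0.85830594, -0.1081168 ,  0.05166152])}
wrist {'K': array([[347.1418973 ,   0.        , 314.79514008],
       [  0.        , 347.1418973 , 235.54712342],
       [  0.        ,   0.        ,   1.        ]]), 'dist': array([-0.03059669,  0.        ,  0.        ,  0.        ,  0.        ]), 'xyz': array([ 0.34039417, -0.52904292,  0.38391075]), 'orientation': array([ 0.1120553 ,  0.84162789, -0.52366753, -0.06984579])}
```

View pics/scene0.png

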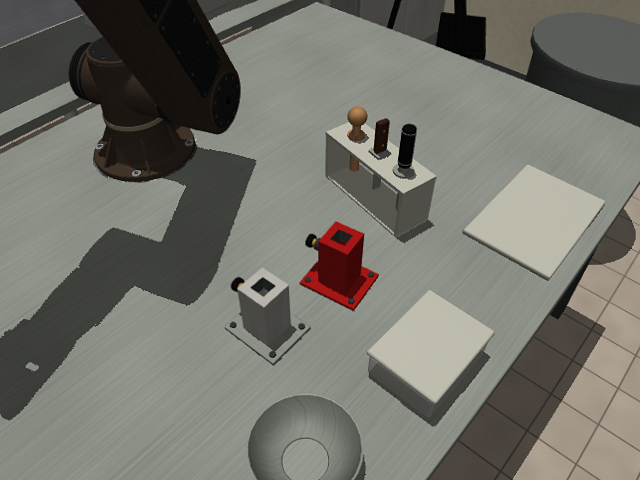

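View pics/side0.png

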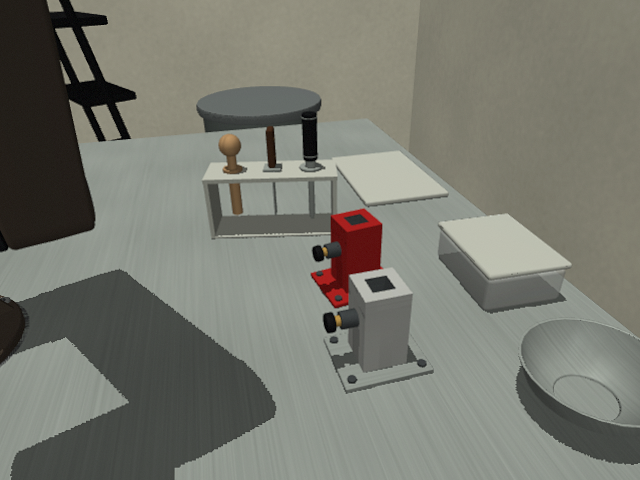

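View pics/wrist0.png

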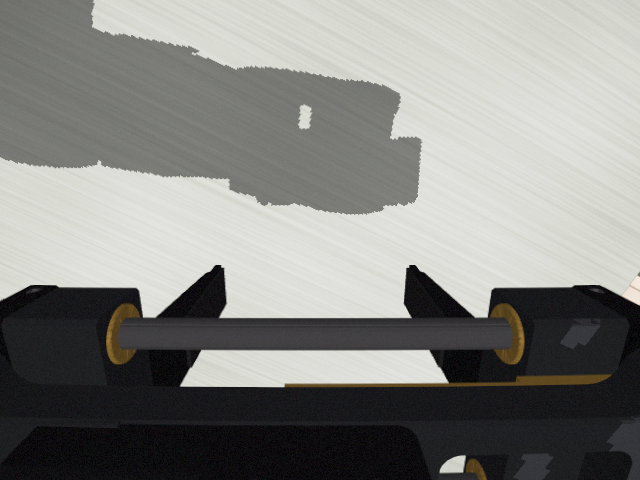

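Scene: the steel is the black handle, top at about (408,128) and guard at (404,171). The knife is at (381,135) and the muddler at (357,120). The grey holder's mouth is near (263,286), and the red decoy is at (341,238). Side: steel at (309,115–167), grey holder mouth at (380,284). I'll zoom in for accurate pixels.

Run:
```python
from h import *
def crop(fn,x,y,w,h,s,out):
    im,_=load(fn); c=cv2.resize(im[y:y+h,x:x+w],None,fx=s,fy=s,interpolation=cv2.INTER_NEAREST)[:,:,::-1]; return c
a=crop('scene0',225,220,100,150,4,''); b=crop('side0',315,250,125,150,4,'')
c=np.hstack([a[:600],b[:600,:400]]); cv2.imwrite('pics/z1.png',c)
a=crop('scene0',340,90,100,150,4,''); b=crop('side0',230,90,100,150,4,'')
cv2.imwrite('pics/z2.png',np.hstack([a,b]))
```

```text
(no output)
```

View pics/z1.png

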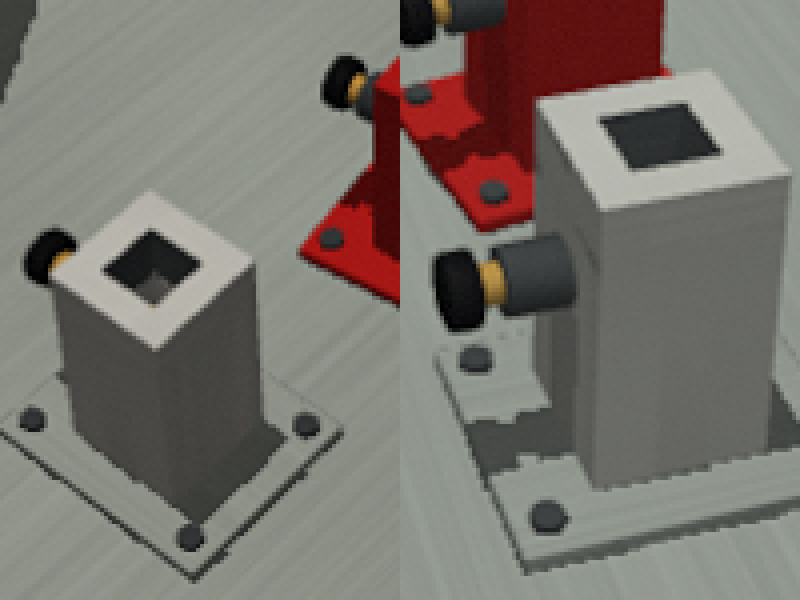

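View pics/z2.png

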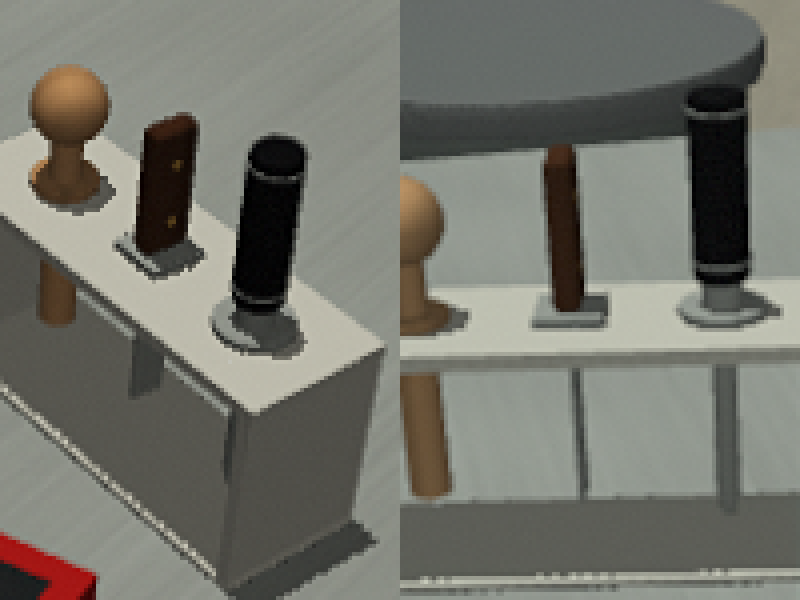

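```bash
cat > m1.py <<'E'
from h import *
_,S=load('scene0');_,D=load('side0')
s=lambda x,y:(225+x/4-.375,220+y/4-.375); d=lambda x,y:(315+x/4-.375,250+y/4-.375)
sc=[s(151,191),s(255,262),s(157,349),s(52,277)]; dc=[d(137,100),d(313,70),d(390,177),d(205,210)]
print('scene z.12');[print(plane(S,u,.12).round(4)) for u in sc]
print('side z.12');[print(plane(D,u,.12).round(4)) for u in dc]
P=[plane(S,u,.12) for u in sc];Q=[plane(D,u,.12) for u in dc]
T=[]
for p,u in zip(P,sc):
    j=min(range(4),key=lambda j:np.linalg.norm(Q[j]-p)); x,e=tri([(S,u),(D,dc[j])]); T.append(x); print('tri',x.round(4),np.round(e,4),j)
T=np.array(T);print('holder ctr',T.mean(0).round(4),P and np.mean(P,0).round(4),np.mean(Q,0).round(4),'yaws',[np.degrees(np.arctan2(*(T[(i+1)%4]-T[i])[1::-1])).round(1) for i in range(4)],[np.linalg.norm(T[(i+1)%4]-T[i]).round(4) for i in range(4)])
a=lambda x,y:(340+x/4-.375,90+y/4-.375); b=lambda x,y:(230+x/4-.375,90+y/4-.375)
for n,u,v in [('top',a(278,154),b(317,97)),('hbot',a(258,300),b(322,273)),('guard',a(256,320),b(322,304)),('knob S/D',s(42,255),d(60,290)),('knife collar',a(160,252),b(170,308)),('muddler ball',a(70,104),b(8,221))]:
    x,e=tri([(S,u),(D,v)]);print(n,x.round(4),np.round(e,4))
_=0
S_=lambda u,X:None
im,_=load('scene0')
print('knob', tri([(S,(225+50/4,220+255/4)),(D,(315+60/4,250+290/4))]))
print('rack corners',plane(S,a(384,347),.125).round(4),plane(S,a(250,413),.125).round(4))
E
python3 m1.py
```

```text
scene z.12
[ 0.5757 -0.1447  0.12  ]
[ 0.6353 -0.1434  0.12  ]
[ 0.6369 -0.2016  0.12  ]
[ 0.5787 -0.2045  0.12  ]
side z.12
[ 0.574  -0.1448  0.12  ]
[ 0.6338 -0.1433  0.12  ]
[ 0.6345 -0.2037  0.12  ]
[ 0.5765 -0.2046  0.12  ]
tri [ 0.5746 -0.1436  0.1188] [0.0004 0.0004] 0
tri [ 0.6344 -0.1425  0.119 ] [0.0004 0.0004] 1
tri [ 0.6358 -0.2007  0.1178] [0.0002 0.0002] 2
tri [ 0.5773 -0.2034  0.1185] [0.0005 0.0005] 3
holder ctr [ 0.6055 -0.1725  0.1185] [ 0.6067 -0.1736  0.12  ] [ 0.6047 -0.1741  0.12  ] yaws [np.float64(1.1), np.float64(-88.7), np.float64(-177.4), np.float64(92.6)] [np.float64(0.0599), np.float64(0.0583), np.float64(0.0586), np.float64(0.0598)]
top [0.6069 0.2207 0.2282] [0.0001 0.0001]
hbot [0.6073 0.2196 0.1435] [0.0016 0.0016]
guard [0.6067 0.2218 0.1279] [0.0007 0.0007]
knob S/D [ 0.539  -0.1795  0.0786] [0.0003 0.0003]
knife collar [0.5356 0.236  0.1276] [0.0017 0.0017]
muddler ball [0.4629 0.2488 0.1763] [0.0014 0.0014]
knob (array([ 0.54036177, -0.17560309,  0.07481461]), [np.float64(0.0005373810552379769), np.float64(0.0005373810552380523)])
rack corners [0.6655 0.2496 0.125 ] [0.6445 0.164  0.125 ]
```

```bash
cat >> h.py <<'E'
def target(yaw_deg,flip=1):
    # tool x down, tool z (jaw) horizontal at yaw
    a=np.radians(yaw_deg); z=np.array([np.cos(a),np.sin(a),0])*flip; x=np.array([0,0,-1.]); return np.array([x,np.cross(z,x),z]).T
def need(pos,Rt,show=True):
    s=arm.get_state(); M=Rq(s['tcp_rot']); dp=M.T@(np.array(pos)-s['ee_pos']); rv=np.degrees(R.from_matrix(M.T@Rt).as_rotvec())
    print('t',s['time_s'].__round__(3),'tcp',s['ee_pos'].round(4),'q6',s['q'].round(2),'F',s['ft_force'].round(2),'w',round(s['width'],4)); print('need shift',dp.round(4),'turn',rv.round(2)); return dp,rv
E
python3 - <<'E'
from h import *
s=arm.get_state();print(Rq(s['tcp_rot']).round(3))
for f in(1,-1): need([.607,.221,.30],target(78,f))
E
```

```text
[[-0.     0.897  0.441]
 [ 0.001  0.441 -0.897]
 [-1.     0.    -0.001]]
t 0.15 tcp [ 0.2756 -0.5607  0.2142] q6 [-1.22  0.49  1.56  0.    1.09 -0.11] F [ 0.03 -0.   -0.02] w 0.0951
need shift [-0.0853  0.6422 -0.5555] turn [-1.4183e+02 -1.0000e-02 -6.0000e-02]
t 0.15 tcp [ 0.2756 -0.5607  0.2142] q6 [-1.22  0.49  1.56  0.    1.09 -0.11] F [ 0.03 -0.   -0.02] w 0.0951
need shift [-0.0853  0.6422 -0.5555] turn [ 3.817e+01 -5.000e-02  1.000e-02]
```

Emit:
apply_moves(series=[-0.043,0,0,0,0,0,-0.043,0,0,0,0,0,0,0.04,-0.0347,0,0,0,0,0.04,-0.0347,0,0,0,0,0.04,-0.0347,0,0,0,0,0.04,-0.0347,0,0,0,0,0.04,-0.0347,0,0,0,0,0.04,-0.0347,0,0,0,0,0.04,-0.0347,0,0,0,0,0.04,-0.0347,0,0,0,0,0.04,-0.0347,0,0,0,0,0.04,-0.0347,0,0,0,0,0.04,-0.0347,0,0,0,0,0.04,-0.0347,0,0,0], jaw=1)

```text
time_s: 1.9
ee_pos: [0.5285, 0.0406, 0.3026]
tcp_rot: [0.598, 0.377, 0.6, -0.375]
ft_force: [0.4, -1.3, 0.3]
width: 0.0951
```

Run:
```python
from h import *
for f in(1,-1): need([.607,.221,.30],target(78,f))
```

```text
t 1.9 tcp [0.5285 0.0406 0.3026] q6 [-0.05  0.27  1.66  0.    1.21  1.07] F [ 0.4  -1.32  0.3 ] w 0.0951
need shift [ 0.0032  0.1492 -0.1282] turn [-1.4218e+02 -3.0000e-02 -3.2000e-01]
t 1.9 tcp [0.5285 0.0406 0.3026] q6 [-0.05  0.27  1.66  0.    1.21  1.07] F [ 0.4  -1.32  0.3 ] w 0.0951
need shift [ 0.0032  0.1492 -0.1282] turn [ 3.782e+01 -2.500e-01  2.000e-02]
```

Emit:
apply_moves(series=[0,0.0373,-0.032,0,0,0,0,0.0373,-0.032,0,0,0,0,0.0373,-0.032,0,0,0,0,0.0373,-0.032,0,0,0,0,0,0,-10.2,0,0,0,0,0,-10.2,0,0,0,0,0,-10.2,0,0,0,0,0,-10.2,0,0,0,0,0,-10.2,0,0,0,0,0,-10.2,0,0,0,0,0,-10.2,0,0,0,0,0,-10.2,0,0,0,0,0,-10.2,0,0,0,0,0,-10.2,0,0,0,0,0,-10.2,0,0,0,0,0,-10.2,0,0,0,0,0,-10.2,0,0,0,0,0,-10.2,0,0])

```text
time_s: 4.15
ee_pos: [0.6075, 0.2317, 0.2962]
tcp_rot: [0.524, -0.468, 0.53, 0.475]
ft_force: [-1.0, 0.1, 0.2]
width: 0.0954
```

Run:
```python
from h import *
snap('wrist','wrist1.png');snap('side','side1.png')
need([.607,.221,.30],target(78,1))
```

```text
t 4.25 tcp [0.6075 0.2317 0.2962] q6 [ 0.26  0.47  1.37  0.    1.31 -1.2 ] F [-0.83 -0.11  0.08] w 0.0953
need shift [-0.0038 -0.0007 -0.0107] turn [ 5.39 -0.05 -0.7 ]
```

View pics/wrist1.png

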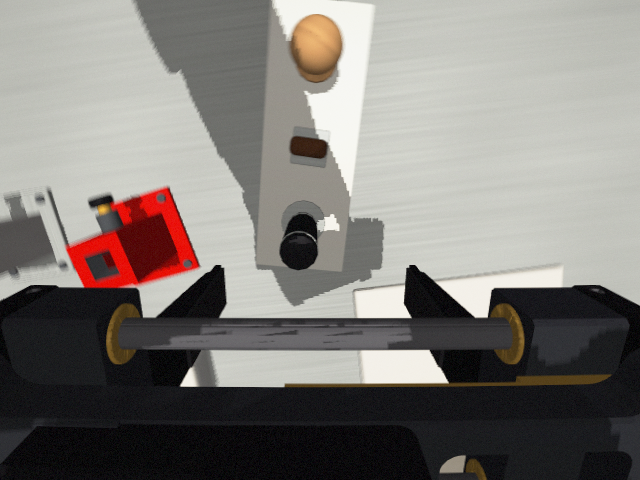

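View pics/side1.png

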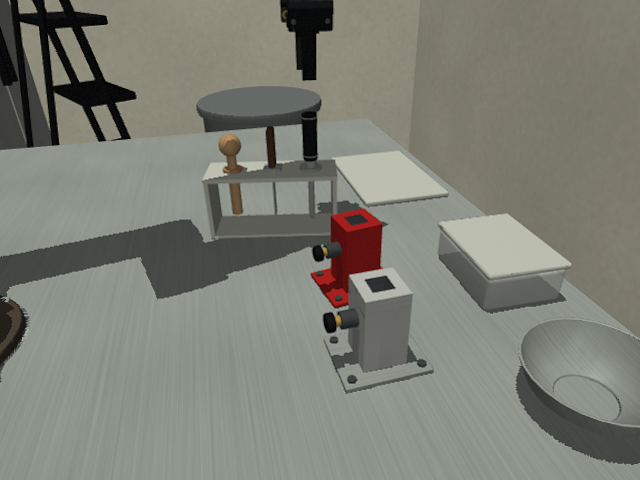

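The wrist view shows the steel's handle top at about (298,252), with the knife and muddler above it in a row along image y. I'll check this against my estimate.

Run:
```python
from h import *
im,W=load('wrist1');_,S=load('scene0');_,D=load('side0')
print(proj(W,[.6069,.2207,.230]),proj(W,[.607,.221,.13]),proj(W,[.5356,.236,.13]))
cv2.imwrite('pics/z3.png',cv2.resize(im[100:290,230:390],None,fx=3,fy=3,interpolation=0)[:,:,::-1])
```

```text
[300.53265154 251.91728254] [304.98479722 222.30730552] [311.90734045 146.94343846]
```

View pics/z3.png

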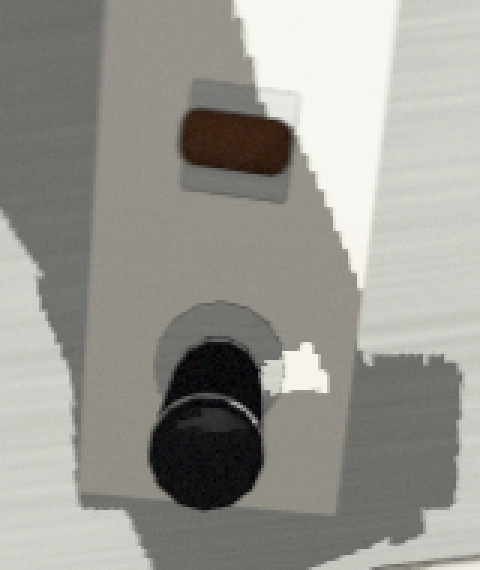

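Run:
```python
from h import *
im,W=load('wrist1');_,S=load('scene0');_,D=load('side0')
a=lambda x,y:(340+x/4-.375,90+y/4-.375); b=lambda x,y:(230+x/4-.375,90+y/4-.375)
t=[(S,a(278,154)),(D,b(317,97)),(W,(299,250.5))]; x,e=tri(t);print(x.round(4),np.round(e,4))
g=[(S,a(256,320)),(D,b(322,304)),(W,(303.2,220.7))]; x,e=tri(g);print(x.round(4),np.round(e,4))
need([.607,.2205,.30],target(78,1));need([.607,.2205,.166],target(78,1))
```

```text
[0.6067 0.2199 0.2284] [0.0006 0.0001 0.0006]
[0.6064 0.22   0.1287] [0.0014 0.0006 0.0012]
t 4.25 tcp [0.6075 0.2317 0.2962] q6 [ 0.26  0.47  1.37  0.    1.31 -1.2 ] F [-0.83 -0.11  0.08] w 0.0953
need shift [-0.0038 -0.0007 -0.0112] turn [ 5.39 -0.05 -0.7 ]
t 4.25 tcp [0.6075 0.2317 0.2962] q6 [ 0.26  0.47  1.37  0.    1.31 -1.2 ] F [-0.83 -0.11  0.08] w 0.0953
need shift [ 0.1302 -0.0023 -0.0112] turn [ 5.39 -0.05 -0.7 ]
```

Emit:
apply_moves(series=[0,-0.001,-0.0117,5.4,0,-0.7,0,0,0,0,0,0])

```text
time_s: 4.5
ee_pos: [0.607, 0.2199, 0.2958]
tcp_rot: [0.551, -0.442, 0.552, 0.442]
ft_force: [0.1, 1.1, -1.0]
width: 0.0952
```

Run:
```python
from h import *
need([.6066,.220,.166],target(78,1))
```

```text
t 4.5 tcp [0.607  0.2199 0.2958] q6 [ 0.25  0.46  1.39 -0.    1.29 -1.11] F [ 0.13  1.14 -0.97] w 0.0952
need shift [1.298e-01 4.000e-04 1.000e-04] turn [-0.59 -0.06 -0.02]
```

Aligned. Next I'll descend slowly, then close at a low force.

Emit:
apply_moves(series=[0.025,0,0,0,0,0,0.025,0,0,0,0,0,0.025,0,0,0,0,0,0.025,0,0,0,0,0,0.02,0,0,0,0,0,0.01,0,0,0,0,0,0,0,0,0,0,0])

```text
time_s: 5.38
ee_pos: [0.6075, 0.2222, 0.1624]
tcp_rot: [0.553, -0.44, 0.553, 0.441]
ft_force: [-0.6, 0.8, -0.3]
width: 0.0945
```

Run:
```python
from h import *
need([.6066,.220,.166],target(78,1)); snap('wrist','wrist2.png'); snap('side','side2.png')
```

```text
t 5.375 tcp [0.6075 0.2222 0.1624] q6 [ 0.25  0.57  1.56  0.    1.01 -1.1 ] F [-0.61  0.81 -0.25] w 0.0945
need shift [-0.0036  0.0004 -0.0023] turn [-0.89  0.02 -0.05]
```

View pics/wrist2.png

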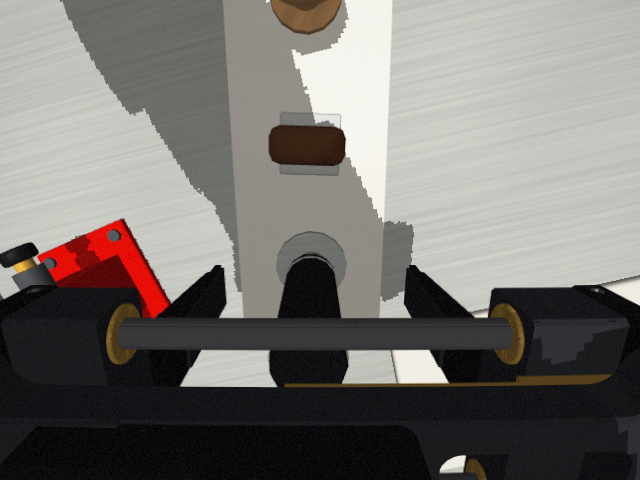

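View pics/side2.png

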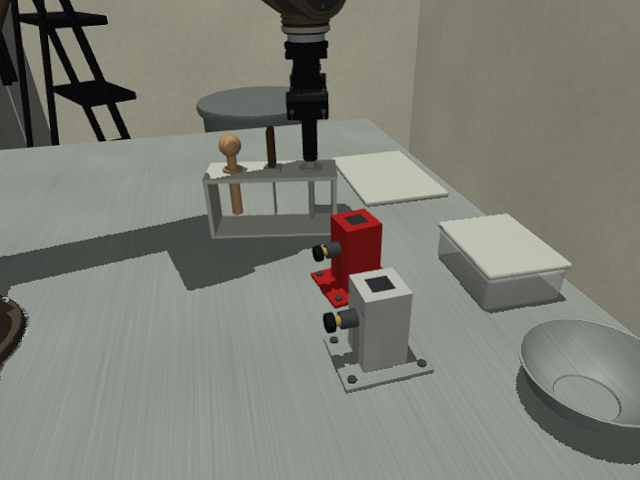

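Handle centre is at column 309 and the finger gap at 315, so about 2 mm off, which matches the measured need (-2.3 mm in z). I'll correct and close.

Emit:
apply_moves(series=[-0.0035,0.0004,-0.0023,-0.9,0,0,0,0,0,0,0,0])

```text
time_s: 5.72
ee_pos: [0.6074, 0.2201, 0.1686]
tcp_rot: [0.55, -0.446, 0.548, 0.445]
ft_force: [-0.5, 0.2, -0.0]
width: 0.0949
```

Emit:
apply_moves(series=[0,0,0,0,0,0,0,0,0,0,0,0,0,0,0,0,0,0,0,0,0,0,0,0,0,0,0,0,0,0,0,0,0,0,0,0,0,0,0,0,0,0,0,0,0,0,0,0], jaw=-1, newtons=30)

```text
time_s: 6.72
ee_pos: [0.6075, 0.22, 0.1691]
tcp_rot: [0.551, -0.446, 0.548, 0.445]
ft_force: [0.4, 0.1, -1.0]
width: 0.0279
```

Run:
```python
from h import *
need([.6066,.220,.166],target(78,1))
```

```text
t 6.725 tcp [0.6075 0.22   0.1691] q6 [ 0.25  0.56  1.56  0.    1.02 -1.12] F [ 0.37  0.09 -1.01] w 0.0279
need shift [ 0.0031  0.0009 -0.0002] turn [0.07 0.13 0.18]
```

Gripped at 27.9 mm, which matches the handle. Now I'll lift.

Emit:
apply_moves(series=[-0.01,0,0,0,0,0,-0.015,0,0,0,0,0,-0.02,0,0,0,0,0,-0.025,0,0,0,0,0,-0.025,0,0,0,0,0,-0.025,0,0,0,0,0,-0.025,0,0,0,0,0,-0.01,0,0,0,0,0,0,0,0,0,0,0])

```text
time_s: 7.85
ee_pos: [0.606, 0.2197, 0.3356]
tcp_rot: [0.551, -0.446, 0.547, 0.445]
ft_force: [-0.0, -0.0, -2.6]
width: 0.0275
```

Run:
```python
from h import *
need([.6055,-.174,.32],target(78,1)); need([.6055,-.174,.32],target(91.8,1)); snap('side','side3.png'); snap('scene','scene3.png')
```

```text
t 7.85 tcp [0.606  0.2197 0.3356] q6 [ 0.24  0.43  1.34  0.    1.37 -1.12] F [-0.04 -0.01 -2.63] w 0.0275
need shift [ 0.0147 -0.0807 -0.3853] turn [0.07 0.21 0.32]
t 7.85 tcp [0.606  0.2197 0.3356] q6 [ 0.24  0.43  1.34  0.    1.37 -1.12] F [-0.04 -0.01 -2.63] w 0.0275
need shift [ 0.0147 -0.0807 -0.3853] turn [-13.73   0.17   0.35]
```

View pics/side3.png

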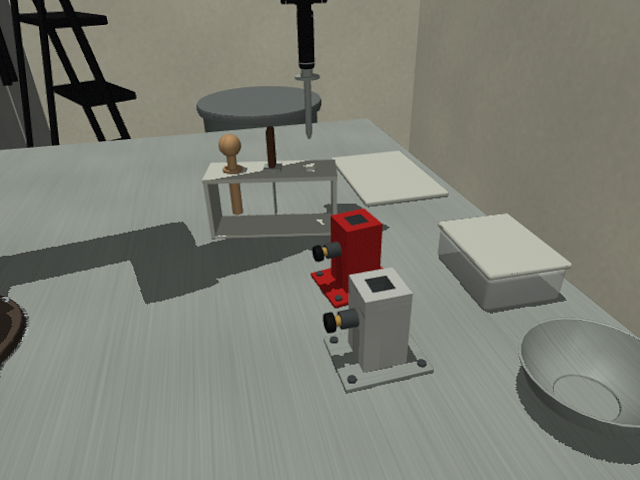

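View pics/scene3.png

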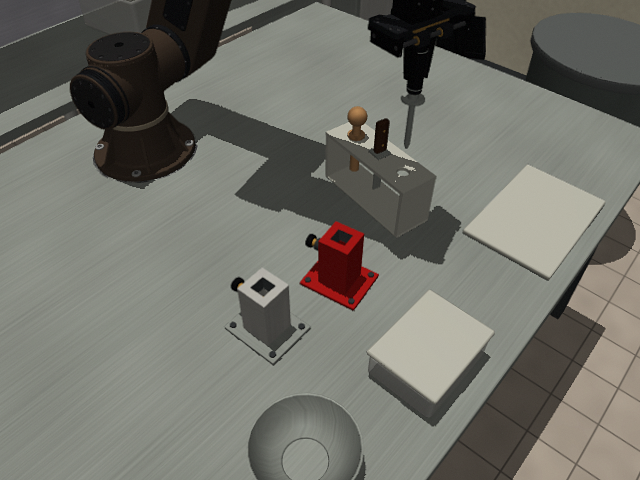

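Emit:
apply_moves(series=[0,-0.0081,-0.0385,0,0,0,0,-0.0081,-0.0385,0,0,0,0,-0.0081,-0.0385,0,0,0,0,-0.0081,-0.0385,0,0,0,0,-0.0081,-0.0385,0,0,0,0,-0.0081,-0.0385,0,0,0,0,-0.0081,-0.0385,0,0,0,0,-0.0081,-0.0385,0,0,0,0,-0.0081,-0.0385,0,0,0,0,-0.0081,-0.0385,0,0,0,0,0,0,-7,0,0,0,0,0,-6,0,0,0,0,0,0,0,0])

```text
time_s: 9.57
ee_pos: [0.6021, -0.1865, 0.3172]
tcp_rot: [0.491, -0.499, 0.497, 0.513]
ft_force: [0.4, -0.8, -2.4]
width: 0.0274
```

Run:
```python
from h import *
need([.6075,-.173,.31],target(91.8,1)); a,_=snap('side','side4.png'); b,_=snap('scene','scene4.png');snap('wrist','wrist4.png')
```

```text
t 9.575 tcp [ 0.6021 -0.1865  0.3172] q6 [-0.4   0.43  1.39 -0.    1.35 -2.  ] F [ 0.41 -0.83 -2.44] w 0.0274
need shift [ 0.0071 -0.0058  0.0133] turn [-0.41  0.41 -1.11]
```

View pics/side4.png

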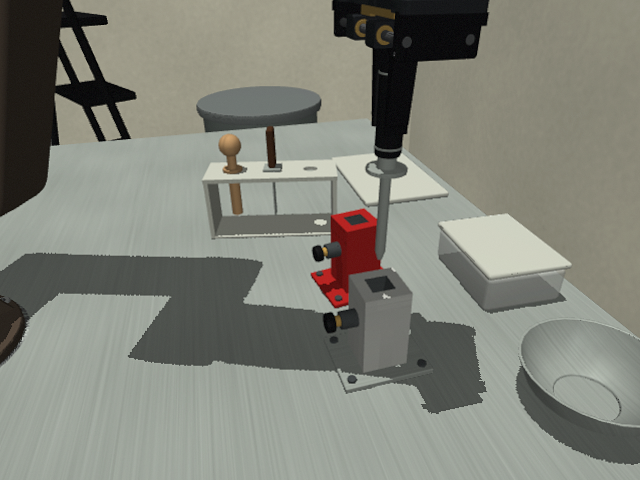

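View pics/scene4.png

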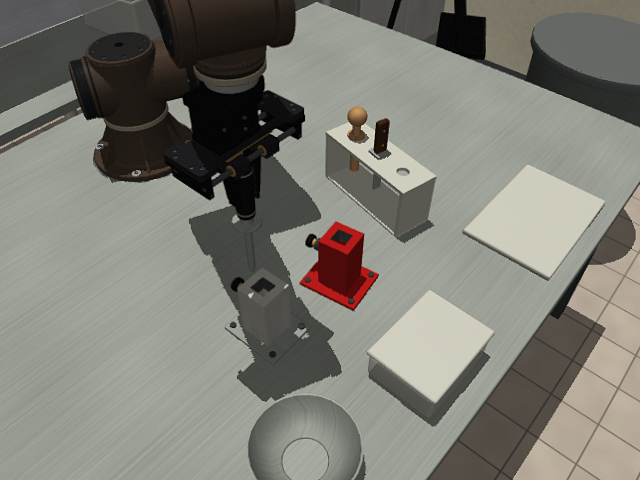

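View pics/wrist4.png

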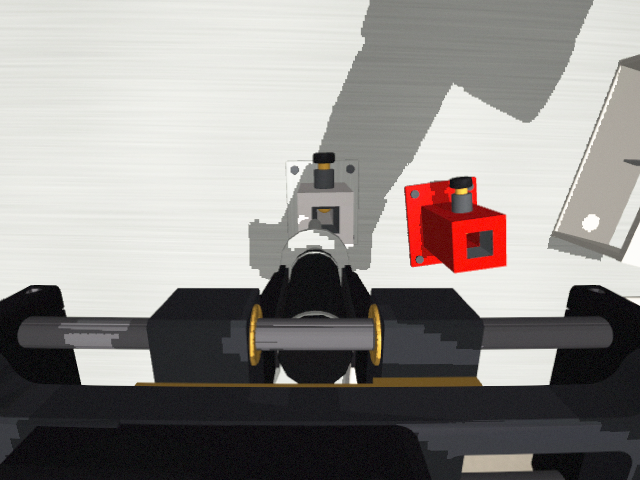

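The steel is gripped and over the holder, and nothing else has moved. I'll fix the pose, then measure the rod axis from two views.

Emit:
apply_moves(series=[0.007,-0.0058,0.0133,-0.4,0.4,-1.1,0,0,0,0,0,0,0,0,0,0,0,0])

```text
time_s: 10.1
ee_pos: [0.6078, -0.1724, 0.3108]
tcp_rot: [-0.493, 0.507, -0.493, -0.506]
ft_force: [0.6, 0.0, -2.1]
width: 0.0275
```

Run:
```python
from h import *
need([.6075,-.173,.31],target(91.8,1)); a,_=snap('side','side5.png'); b,_=snap('scene','scene5.png')
z=lambda im,x,y:cv2.resize(im[y:y+150,x:x+100],None,fx=4,fy=4,interpolation=0)[:,:,::-1]
cv2.imwrite('pics/z5.png',np.hstack([z(b,200,200),z(a,335,140)]))
```

```text
t 10.1 tcp [ 0.6078 -0.1724  0.3108] q6 [-0.38  0.43  1.41 -0.    1.31 -1.98] F [ 0.56  0.02 -2.06] w 0.0275
need shift [ 0.0008  0.0003 -0.0006] turn [-0.23 -0.03  0.04]
```

View pics/z5.png

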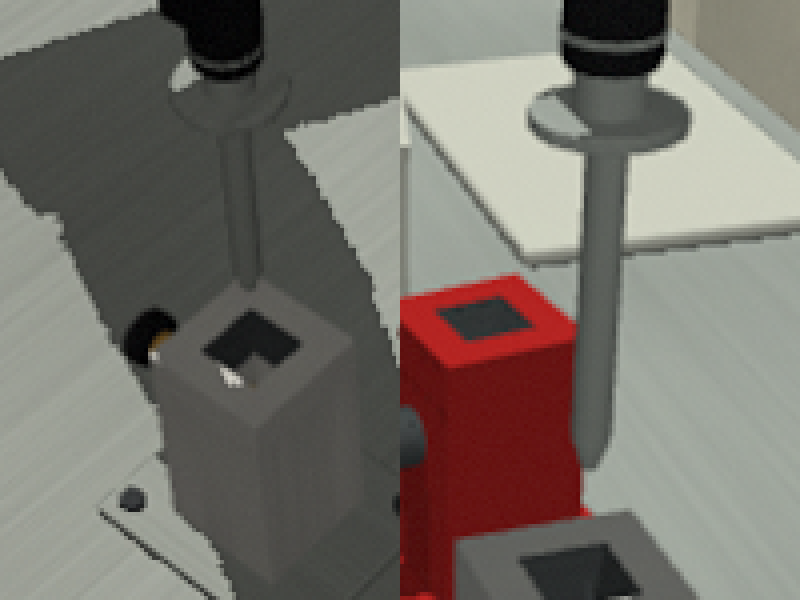

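Run:
```python
from h import *
_,S=load('scene5');_,D=load('side5')
a=lambda x,y:(200+x/4-.375,200+y/4-.375); b=lambda x,y:(335+x/4-.375,140+y/4-.375)
r=[]
for n,u,v in [('tip',a(249,286),b(192,466)),('rodtop',a(238,134),b(206,152)),('guard',a(229,102),b(210,118))]:
    x,e=tri([(S,u),(D,v)]);print(n,x.round(4),np.round(e,4));r.append(x)
# least-squares axis lines as plane intersections: line through two image pts in each view
def pl(c,u,v): 
    n=np.cross(ray(c,u)[1],ray(c,v)[1]); return n/np.linalg.norm(n)
dr=np.cross(pl(S,a(247,270),a(238,134)),pl(D,b(194,435),b(206,152))); dr/=dr[2]; print('axis dir per z',dr.round(4),np.degrees(np.arctan(dr[:2])).round(2))
A=np.vstack([pl(S,a(247,270),a(238,134)),pl(D,b(194,435),b(206,152))])
for z in(.16,.265): 
    rhs=np.array([A[0]@S['xyz'],A[1]@D['xyz']])-A[:,2]*z; print(z,np.linalg.solve(A[:,:2],rhs).round(4))
```

```text
tip [ 0.6069 -0.1728  0.1588] [0.0001 0.0001]
rodtop [ 0.6098 -0.1723  0.254 ] [0.0051 0.0051]
guard [ 0.608  -0.1737  0.2668] [0.0025 0.0025]
axis dir per z [0.0016 0.0336 1.    ] [0.09 1.93]
0.16 [ 0.607  -0.1733]
0.265 [ 0.6072 -0.1697]
```

Tip at (0.607, -0.173, 0.159), bore centre at (0.6055, -0.1725): aligned and upright within measuring error. I'll descend into the mouth, stopping above the plunger.

Emit:
apply_moves(series=[0.015,0,0,0,0,0,0.015,0,0,0,0,0,0.01,0,0,0,0,0,0.01,0,0,0,0,0,0.01,0,0,0,0,0,0.005,0,0,0,0,0,0,0,0,0,0,0])

```text
time_s: 11.08
ee_pos: [0.6074, -0.173, 0.2402]
tcp_rot: [0.493, -0.506, 0.494, 0.507]
ft_force: [0.2, 0.2, -2.6]
width: 0.0277
```

Run:
```python
from h import *
need([.6077,-.173,.164],target(91.8,1)); a,_=snap('side','side6.png'); b,_=snap('scene','scene6.png')
z=lambda im,x,y:cv2.resize(im[y:y+150,x:x+100],None,fx=4,fy=4,interpolation=0)[:,:,::-1]
cv2.imwrite('pics/z6.png',np.hstack([z(b,200,200),z(a,335,190)]))
```

```text
t 11.075 tcp [ 0.6074 -0.173   0.2402] q6 [-0.38  0.48  1.51 -0.    1.16 -1.98] F [ 0.22  0.18 -2.58] w 0.0277
need shift [ 0.0762 -0.0004 -0.    ] turn [-0.3   0.01 -0.05]
```

View pics/z6.png

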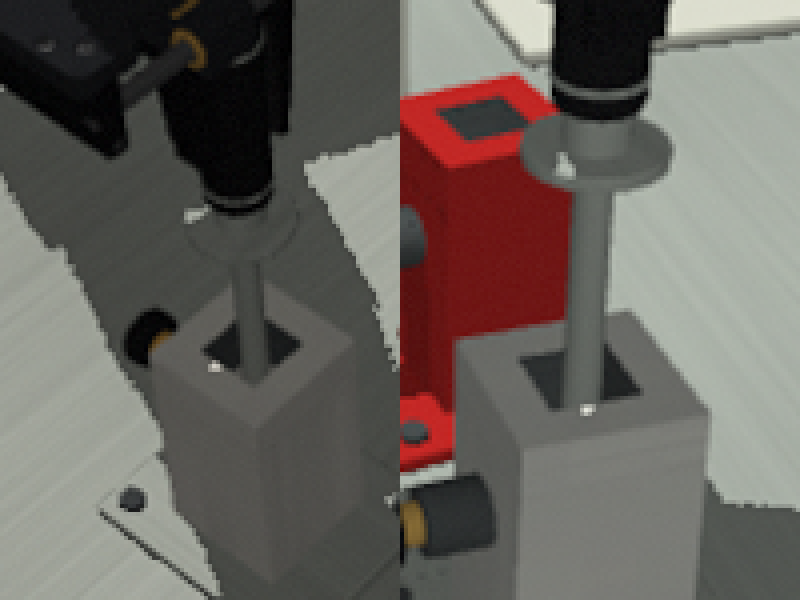

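The rod is inside the grey holder's mouth with no contact force. I'll raise the grip and push on in short steps past the plunger.

Emit:
apply_moves(series=[0.008,0,0,0,0,0,0.008,0,0,0,0,0,0.008,0,0,0,0,0,0.008,0,0,0,0,0], newtons=45)

```text
time_s: 11.68
ee_pos: [0.6088, -0.1735, 0.2092]
tcp_rot: [-0.494, 0.508, -0.493, -0.505]
ft_force: [-0.6, 0.6, 3.5]
width: 0.0275
```

Run:
```python
from h import *
need([.6080,-.173,.164],target(91.8,1))
```

```text
t 11.675 tcp [ 0.6088 -0.1735  0.2092] q6 [-0.38  0.51  1.55 -0.    1.08 -1.98] F [-0.62  0.62  3.46] w 0.0275
need shift [0.0452 0.001  0.0006] turn [-0.29 -0.13  0.28]
```

Emit:
apply_moves(series=[0.009,0,0,0,0,0,0.009,0,0,0,0,0,0.009,0,0,0,0,0,0.007,0,0,0,0,0,0,0,0,0,0,0])

```text
time_s: 12.3
ee_pos: [0.6087, -0.1736, 0.1716]
tcp_rot: [-0.494, 0.508, -0.493, -0.505]
ft_force: [1.6, -0.5, -4.6]
width: 0.0275
```

Run:
```python
from h import *
need([.6080,-.173,.164],target(91.8,1)); a,_=snap('side','side7.png'); b,_=snap('scene','scene7.png')
z=lambda im,x,y:cv2.resize(im[y:y+150,x:x+100],None,fx=4,fy=4,interpolation=0)[:,:,::-1]
cv2.imwrite('pics/z7.png',np.hstack([z(b,200,200),z(a,335,190)]))
```

```text
t 12.3 tcp [ 0.6087 -0.1736  0.1716] q6 [-0.38  0.54  1.59 -0.    1.01 -1.98] F [ 1.55 -0.5  -4.6 ] w 0.0275
need shift [0.0076 0.0007 0.0006] turn [-0.3 -0.1  0.2]
```

View pics/z7.png

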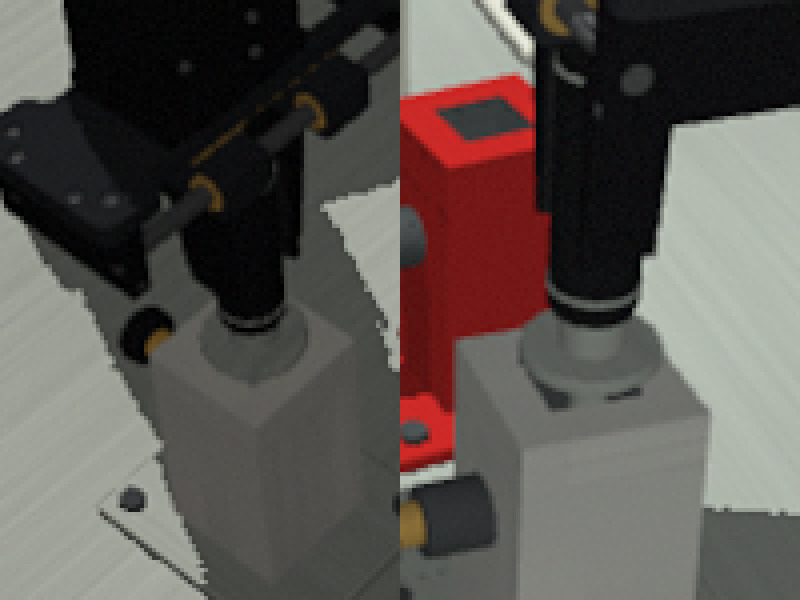

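The guard is a few mm above the rim. I'll finish in small steps and watch the force.

Emit:
apply_moves(series=[0.003,0,0,0,0,0,0.003,0,0,0,0,0,0.001,0,0,0,0,0])

```text
time_s: 12.78
ee_pos: [0.6089, -0.1736, 0.1658]
tcp_rot: [-0.494, 0.508, -0.493, -0.505]
ft_force: [-0.1, 0.6, 3.2]
width: 0.0277
```

Emit:
apply_moves(series=[0.002,0,0,0,0,0])

```text
time_s: 12.9
ee_pos: [0.6089, -0.1737, 0.1641]
tcp_rot: [-0.494, 0.508, -0.493, -0.505]
ft_force: [-1.7, -0.7, 18.5]
width: 0.0275
```

Emit:
apply_moves(series=[0.002,0,0,0,0,0])

```text
time_s: 13.02
ee_pos: [0.6091, -0.1738, 0.164]
tcp_rot: [-0.494, 0.509, -0.493, -0.504]
ft_force: [-8.1, 1.8, 28.8]
width: 0.0274
```

The force jumped to 29 N at TCP z 0.164, exactly the predicted seat height. I'll relax and look before opening.

Emit:
apply_moves(series=[-0.001,0,0,0,0,0])

```text
time_s: 13.15
ee_pos: [0.6087, -0.1736, 0.1646]
tcp_rot: [-0.494, 0.509, -0.493, -0.505]
ft_force: [1.4, -0.4, -7.8]
width: 0.0276
```

Run:
```python
from h import *
need([.6080,-.173,.164],target(91.8,1)); a,_=snap('side','side8.png'); b,_=snap('scene','scene8.png')
z=lambda im,x,y:cv2.resize(im[y:y+150,x:x+100],None,fx=4,fy=4,interpolation=0)[:,:,::-1]
cv2.imwrite('pics/z8.png',np.hstack([z(b,200,200),z(a,335,190)]))
```

```text
t 13.15 tcp [ 0.6087 -0.1736  0.1646] q6 [-0.38  0.55  1.6  -0.    0.99 -1.98] F [ 1.39 -0.45 -7.82] w 0.0276
need shift [0.0006 0.0006 0.0006] turn [-0.29 -0.16  0.31]
```

View pics/z8.png

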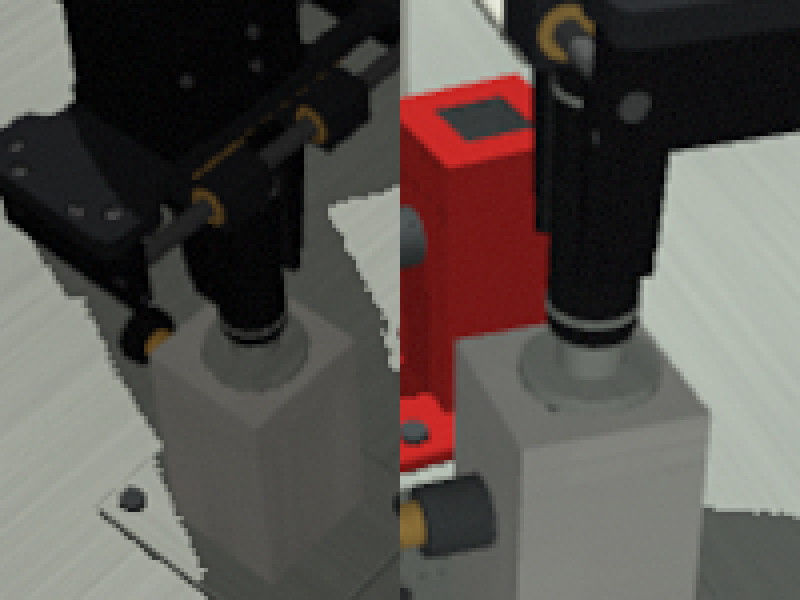

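Easing off raised it by about 0.6 mm, since friction holds. I'll press again and release while pressing lightly.

Emit:
apply_moves(series=[0.0015,0,0,0,0,0,0.001,0,0,0,0,0])

```text
time_s: 13.5
ee_pos: [0.609, -0.1737, 0.1641]
tcp_rot: [-0.494, 0.509, -0.492, -0.504]
ft_force: [-4.6, 2.9, 14.3]
width: 0.0271
```

Emit:
apply_moves(series=[0,0,0,0,0,0,0,0,0,0,0,0,0,0,0,0,0,0,0,0,0,0,0,0,0,0,0,0,0,0,0,0,0,0,0,0], jaw=1)

```text
time_s: 14.25
ee_pos: [0.6092, -0.1738, 0.1632]
tcp_rot: [-0.494, 0.509, -0.493, -0.504]
ft_force: [-0.3, 0.3, 0.1]
width: 0.0823
```

Run:
```python
from h import *
need([.6080,-.173,.164],target(91.8,1)); a,_=snap('side','side9.png'); b,_=snap('scene','scene9.png')
z=lambda im,x,y:cv2.resize(im[y:y+150,x:x+100],None,fx=4,fy=4,interpolation=0)[:,:,::-1]
cv2.imwrite('pics/z9.png',np.hstack([z(b,200,200),z(a,335,190)]))
```

```text
t 14.25 tcp [ 0.6092 -0.1738  0.1632] q6 [-0.38  0.55  1.6  -0.    0.98 -1.98] F [-0.27  0.32  0.07] w 0.0823
need shift [-0.0008  0.0011  0.0009] turn [-0.28 -0.19  0.37]
```

View pics/z9.png

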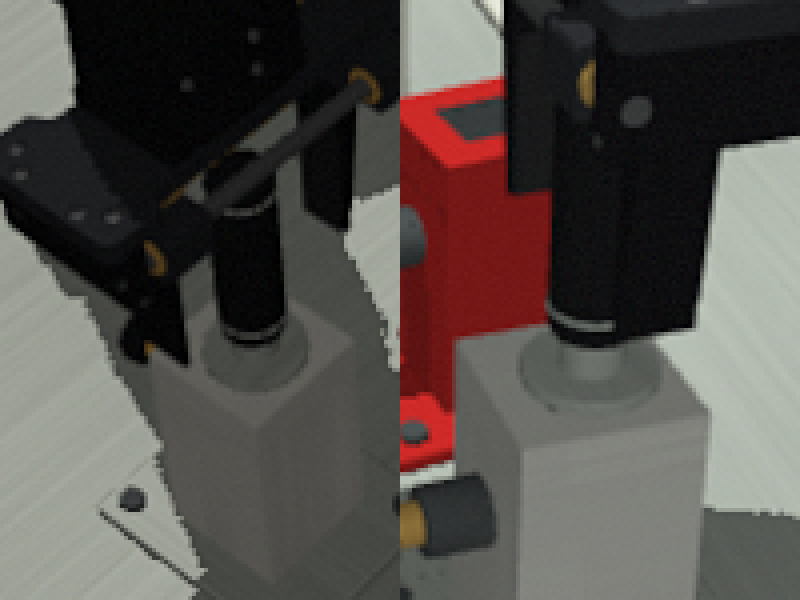

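Released, with the guard on the rim and zero force. Now I'll retreat straight up.

Emit:
apply_moves(series=[-0.005,0,0,0,0,0,-0.015,0,0,0,0,0,-0.03,0,0,0,0,0,-0.03,0,0,0,0,0,-0.03,0,0,0,0,0,-0.03,0,0,0,0,0,-0.03,0,0,0,0,0,0,0,0,0,0,0])

```text
time_s: 15.35
ee_pos: [0.6076, -0.1731, 0.3466]
tcp_rot: [-0.495, 0.511, -0.492, -0.502]
ft_force: [-0.3, -0.5, 0.7]
width: 0.0951
```

Run:
```python
from h import *
need([.6080,-.173,.33],target(91.8,1)); a,_=snap('side','side10.png'); b,_=snap('scene','scene10.png')
z=lambda im,x,y:cv2.resize(im[y:y+150,x:x+100],None,fx=4,fy=4,interpolation=0)[:,:,::-1]
cv2.imwrite('pics/z10.png',np.hstack([z(b,200,200),z(a,335,190)]))
```

```text
t 15.35 tcp [ 0.6076 -0.1731  0.3466] q6 [-0.38  0.4   1.36 -0.    1.37 -1.98] F [-0.26 -0.51  0.67] w 0.0951
need shift [ 0.0166 -0.0002  0.0002] turn [-0.28 -0.32  0.68]
```

View pics/z10.png

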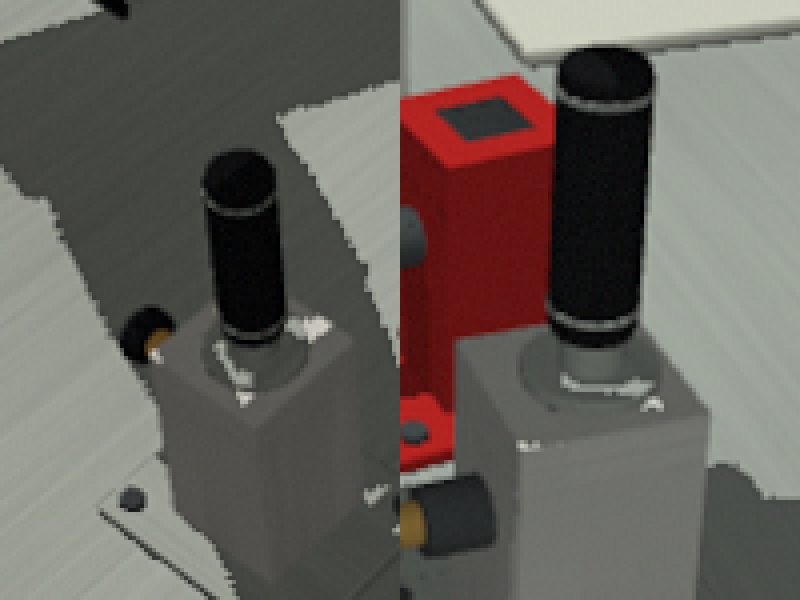

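View pics/side10.png

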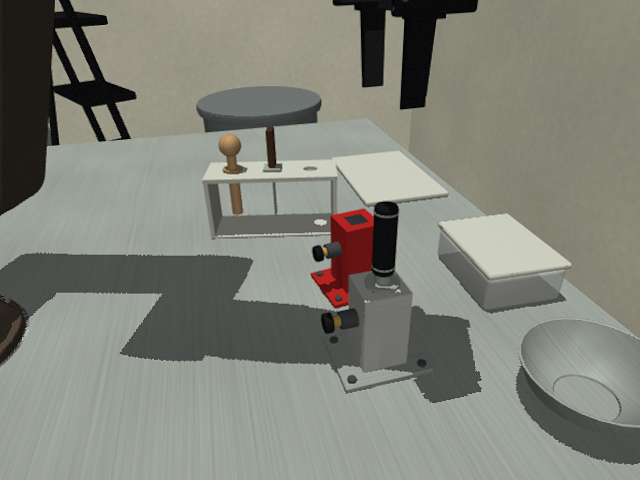

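Run:
```python
from h import *
_,S=load('scene10');_,D=load('side10')
a=lambda x,y:(200+x/4-.375,200+y/4-.375); b=lambda x,y:(335+x/4-.375,190+y/4-.375)
for u,v in [(a(240,172),b(205,70)),(a(253,330),b(192,322)),(a(255,353),b(190,374))]:
    x,e=tri([(S,u),(D,v)]);print(x.round(4),np.round(e,4))
```

```text
[ 0.6075 -0.1719  0.2235] [0.0007 0.0007]
[ 0.6088 -0.1742  0.1375] [0.002 0.002]
[ 0.6081 -0.1742  0.1198] [0.0006 0.0006]
```

Handle top is at z 0.2235 against 0.2284 in the rack, so 4.9 mm lower. The rim is 5 mm below the rack plate, so the guard is on the rim. The axis is +2.5 mm in x, as expected with the rod home. Handing in.

```bash
python3 -c "
from h import *
print(arm.hand_in()); print(arm.get_state()['time_s'])"
```

```text
the job is handed in; nothing more can be done
None
the job is handed in; nothing more can be done
```

The honing steel is in the grey holder, rod down with its guard on the rim, and I've let go of it. I handed the job in at about 15.5 s on the robot's clock.

- **Pick and place:** I gripped the handle across y; the opening read 27.9 mm against the 28 mm handle. I lifted the steel clear, carried it over and pushed it past the plunger against about 6 N of drag. I pressed until the force jumped to 29 N at the height I had worked out for the guard reaching the rim.
- **One correction:** easing off the push lifted the steel about 0.6 mm, because the grip still held it. I pressed it down again to 14 N and opened the gripper there, then backed straight up.
- **Seating:** after release the handle top stood 4.9 mm lower than it had in the rack, where 5 mm was expected. The axis is about 2.5 mm towards +x of the bore centre, where about 3 mm was expected.
- **Rest of the scene:** in the last pictures the palette knife, muddler and red look-alike looked unmoved. I compared these by eye only. The gripper was open, well above the steel and touching nothing.
- **Not checked or disagreeing:** I did not measure the plunger's travel directly. The two camera views disagreed by 2 to 5 mm on a few points with hard-to-match edges, such as the rod just below the guard and the bottom of the handle. I relied on the rod tip and handle top, where they agreed to 0.7 mm or better.

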